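Open the child-resistant cap of the brush-cleaner tin

TASK

Open the brush-cleaner tin: press its child-resistant cap down against the spring, turn it anticlockwise while it is held down until it comes free, and lift it off without forcing it. Stand the cap gently, open side down, in the middle of the white tile and let go; leave the other things on the desk where they are.

Things in the scene. Friction and masses are not known exactly. Their poses are not given: they have to be found in the camera images.
- tin: Round aluminium brush-cleaner tin, 94 mm diameter, paper band, in a square wooden holder (120 x 120 mm, 38 mm high) screwed to the desk: it cannot move. Origin: centre of the holder's underside; z up through the neck. The wall ends 80 mm up, the shoulder rises to 88 mm, the neck (up to 38 mm wide) from there. Locked, the cap's lower rim is 104 mm up (16 mm free below it), its top 134 mm
- cap: Black hollow eight-sided plastic cap on the tin's neck, 50 mm across opposite flats, each flat 20 mm wide, 30 mm high, about 40 g. Origin: centre of its open lower rim; z up. The flats face along its own x axis and every 45 degrees from it. Locked, its axes are parallel to the tin's: two lugs inside its rim (at +x and -x) sit between stops of the neck, it plays about 4 degrees and cannot lift
- cap_top (a point): Middle of the cap's flat top, 30 mm above its rim. The spring resists with 10 N before it yields, then 1 N more per mm. How deep the cap must go differs each time: the lugs clear the stops somewhere between 3 and 10 mm; 2 mm deeper it meets the rigid neck. A straight push of 21 to 25 N always clears. Over 45 N in all between tin and cap (ramming, side load, twisting against a stop) breaks it
- neck (a point): Point on the neck's axis, 109 mm above the tin's origin, at the flange that holds the lugs. Held down, the cap turns anticlockwise seen from above (clockwise is blocked). Past 40 degrees it needs no pressing; it lifts straight off between 50 and 70 degrees from locked (best 60); a rigid stop ends the turn at about 72 degrees
- seal (a joint): Spring-loaded seal plug in the neck, under the cap, m: 0 with the cap locked, grows by as much as the cap is pressed down, -0.002 with the cap off
- tile: Loose flat square white ceramic tile lying on the desk, 120 x 120 x 8 mm, 0.3 kg, without a rim. Origin: centre of its underside; top 8 mm above
- ink_jar: Bystander: small glass ink jar with white lid, 52 mm diameter, 60 mm high, between tin and tile. Origin: centre of its underside
- water_cup: Bystander: blue ceramic water cup, 68 mm diameter, 75 mm high, beyond the work. Origin: centre of its underside
- paint_brush: Bystander: paint brush lying across in front of the robot, before the work. Origin: underside of its middle
There are look-alikes about, which are no part of the job. Of the things like the tile, leave any that is green or purple; of the rest the larger one is meant.

How it is judged:
By the outcome, as a careful person would: the job done as asked, in the order asked, and still so for the second after the job is handed in, with the robot touching nothing.
It also fails if it takes over 69 s, if anything falls off the work surface, if the arm or the gripper's body presses on something with over 40 N, if the wrist force passes 120 N, or if a joint passes its speed limit or range.

ROBOT

A 7-joint arm with a two-finger parallel gripper is mounted at the origin on the work surface. World frame = base frame: x ahead of the robot, y to its left, z up, the work surface at z = 0. Lengths are in m, angles in rad, forces in N, time in s.
With the tool pointing down it reaches from about 0.4 to 0.85 m from the base axis. Payload 10.4 kg.
Tool frame: the origin (TCP) lies on the centre line of the jaws, within the pads' length; the fingertips stand 8 mm ahead of it and the grasp point (between the pads) lies 11 mm behind it (r.finger_overhang is the distance from the TCP to the fingertips, in m); z points along the fingers, y is the line along which they close (so a half turn about z gives the same grasp; the last joint's range is limited). The gripper opens to 87 mm and grips with 3 to 60 N. Pads are 19 mm wide; open, the fingers measure 117 mm over their backs; the gripper's body (75 mm by 190 mm) begins 51 mm behind the grasp point.
Start: joints at [-1.187, 0.332, -0.065, 1.46, 0.022, 1.35, -0.088], TCP at [0.247, 0.574, 0.231] pointing down, gripper open.
Joint ranges: [-2.6, 2.6], [-0.5, 2.12], [-1.47, 1.34], [0.16, 2.42], [-1.27, 4.41], [0.06, 2.06], [-2.6, 2.6]. Speed limits (rad/s): [2.22, 2.22, 2.79, 2.79, 3.14, 3.14, 3.14].

INTERFACE

Orientations are given as a unit quaternion [x, y, z, w].
In Python, from bench import r, vision gives the robot as it stands.
- The arm moves only by the tool drive_tool, never from a script. Its argument "series" is a list of rows, each a list of 2 entries, a list of its own where there are three numbers: the shift along the world's x, y, z in cm, then the turn about the world's z in degrees. A call has exactly 10 rows; each row shifts and turns the commanded pose from where the row before left it; what a row does not reach is not made up. A row lasts 1/8 s, in which the tool goes at most 62.5 mm and 10.7 degrees, less where a joint would pass 70% of its speed; a pose out of reach is approached as far as the arm can. A call with a gripper value outside its range is refused whole. "hand" is the closure, from 0 (fully open) to 1 (shut), set as the call begins (left out, the last holds). The fingers move at their own pace and stop on an object; "newtons" is the grip in N (left out, the last holds). Time passes only in rows, so rows that do not move let the fingers close, or fill a call up. It gives the time, the measured TCP pose, the force, the opening and the grip force at its end, in the units of the state.
- r.read_state(): the state, without advancing time (a new reading comes with each control period).
- vision.camera(name): name is "side" or "top" or "wrist"; returns a dict with "color" (384x512x3 uint8, red, green, blue), "intrinsics" (3x3 intrinsics, pixels), "R" (3x3) and "t" (3): a world point X has camera coordinates R X + t; the wrist camera has in their place "mount" (4x4, takes a point from camera to tool coordinates, whose origin is the TCP and whose axes are the flange's). Camera axes: x right, y down, z forward; pixel columns grow to the right and rows downward; lengths in m; the calibration is good to about 2 mm. A picture is of the moment at which its call begins: read the wrist's pose just before it. There is no depth.
- r.close_job(): hands the job in; it is judged then, once.
The state is a dict: "time": time; "joint_positions": joint angles; "joint_vel": joint speeds; "joint_torque": joint torques, N m; "ee_pos": TCP position; "eef_rot": TCP orientation; "ft_force": force on the tool from outside, world axes, zero at the start; "torque": the same for the moment, N m; "width": finger opening in m; "grip_force": force on a finger pad.
Only numpy, scipy, OpenCV 4.12 (cv2) and the standard library are available. Lean on these libraries where they do the work, as an engineer would, in place of code of your own. Each camera call takes 0.05 s, during which the arm holds its last target. There are 200 camera calls.

## Working session

There is one attempt and no reset: what is moved stays moved. The work goes in short steps, Python scripts to look and compute and a tool call to move; the robot and the scene stay as the last step left them, time stands still between calls to the robot, and variables do not carry over. Pictures are saved under pics/ and viewed, at most 10 in all, crops included, and the job is handed in when it is done.

Besides the shell and the picture viewer there is one more tool, called after "Request:" as name(argument=value, ...) on one line, values as JSON. drive_tool: Moves the arm, as the interface text tells. Its arguments: {"type":"object","properties":{"series":{"type":"array"},"hand":{"type":"number"},"newtons":{"type":"number"}},"required":["series"]}

```bash
mkdir -p pics; cat > h.py <<'E'
import numpy as np, cv2
from bench import r, vision
def ray(c,px):
    d=c["R"].T@np.linalg.inv(c["intrinsics"])@np.array([px[0],px[1],1.]); return -c["R"].T@c["t"], d
def onz(c,px,z):
    o,d=ray(c,px); return o+d*(z-o[2])/d[2]
def proj(c,X):
    p=c["intrinsics"]@(c["R"]@np.array(X)+c["t"]); return p[:2]/p[2]
def save(n,im): cv2.imwrite("pics/"+n,im[...,::-1])
E
python3 - <<'E'
from h import *
s=r.read_state(); print({k:np.round(v,3) for k,v in s.items()}, r.finger_overhang)
a=vision.camera("top");b=vision.camera("side")
np.savez("c.npz",**{p+k:c[k] for p,c in (("t",a),("s",b)) for k in c if k in("color","intrinsics","R","t")})
save("top.png",a["color"]);save("side.png",b["color"])
for c in(a,b): print(np.round(-c["R"].T@c["t"],3),np.round(c["R"],3).tolist())
E
```

```text
{'time': np.float64(0.0), 'joint_positions': array([-1.187,  0.333, -0.065,  1.461,  0.022,  1.35 , -0.088]), 'joint_vel': array([-0.001,  0.   , -0.002,  0.001,  0.001, -0.001,  0.001]), 'joint_torque': array([ 1.0000e-03, -6.2326e+01,  2.5000e-02, -3.8989e+01, -6.1000e-02,
        4.0000e-02,  0.0000e+00]), 'ee_pos': array([0.247, 0.574, 0.23 ]), 'eef_rot': array([ 0.202,  0.979, -0.001, -0.   ]), 'ft_force': array([-0.333,  0.005, -1.23 ]), 'torque': array([-0.037,  0.004, -0.037]), 'grip_force': np.float64(0.0), 'width': np.float64(0.087)} 0.008
[ 0.394 -0.022  0.92 ] [[-0.012, -1.0, 0.006], [-0.987, 0.011, -0.161], [0.161, -0.008, -0.987]]
[ 0.309 -0.653  0.539] [[0.94, -0.342, 0.014], [-0.179, -0.525, -0.832], [0.292, 0.779, -0.554]]
```

View pics/top.png

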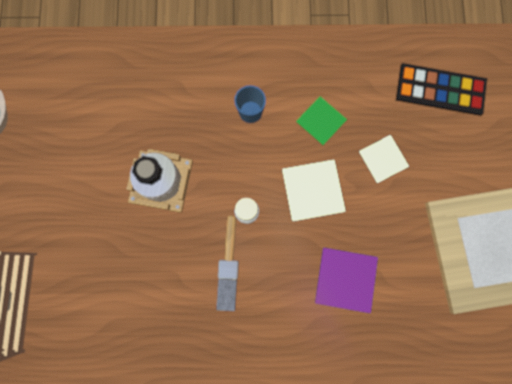

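View pics/side.png

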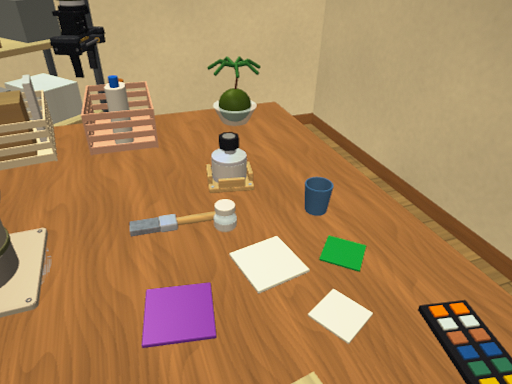

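The top view shows the tin near px (158,180) with the cap's top at (147,168). The large white tile is at (314,190), the ink jar at (246,210) and the cup at (251,104). The smaller white tile at (384,158) is a look-alike. In the side view the cap is at (229,143).

```bash
python3 - <<'E'
from h import *
z=np.load("c.npz");T={k[1:]:z[k] for k in z if k[0]=="t"};S={k[1:]:z[k] for k in z if k[0]=="s"}
def blobs(c,m,box):
    x0,y0,x1,y1=box; mm=np.zeros(m.shape,np.uint8); mm[y0:y1,x0:x1]=m[y0:y1,x0:x1]*255
    return max(cv2.findContours(mm,cv2.RETR_EXTERNAL,cv2.CHAIN_APPROX_NONE)[0],key=cv2.contourArea)
ct=T["color"].astype(int);cs=S["color"].astype(int)
# tile
k=blobs(T,ct.min(2)>190,(270,150,355,235))
w=np.array([onz(T,p[0],.008)[:2] for p in k],np.float32); print("tile",cv2.minAreaRect(w))
k=blobs(S,cs.min(2)>190,(220,225,315,300))
w=np.array([onz(S,p[0],.008)[:2] for p in k],np.float32); print("tile side",cv2.minAreaRect(w))
# jar lid
k=blobs(T,ct.min(2)>190,(228,190,265,228)); w=np.array([onz(T,p[0],.06)[:2] for p in k],np.float32); print("jar",cv2.minEnclosingCircle(w))
# holder: wood light
print(ct[205,150],ct[160,180],ct[180,120])
m=(ct[...,0]>150)&(ct[...,0]-ct[...,2]>40)
k=blobs(T,m,(118,140,200,220)); hull=cv2.convexHull(k)
w=np.array([onz(T,p[0],.038)[:2] for p in hull],np.float32); print("holder",cv2.minAreaRect(w))
# cap dark
k=blobs(T,ct.max(2)<70,(120,145,180,200));print("cap px",cv2.boundingRect(k))
w=np.array([onz(T,p[0],.134)[:2] for p in k],np.float32);print("cap",cv2.minEnclosingCircle(w),cv2.minAreaRect(w))
k=blobs(S,cs.max(2)<70,(205,120,255,170));print("cap side px",cv2.boundingRect(k),onz(S,cv2.minEnclosingCircle(k)[0],.119))
save("z.png",np.hstack([cv2.resize(T["color"][140:220,110:210],(400,320),interpolation=2),cv2.resize(S["color"][120:200,190:270],(320,320),interpolation=2)]))
E
```

```text
tile ((0.544489324092865, -0.14486780762672424), (0.11630554497241974, 0.11670172959566116), 9.636631965637207)
tile side ((0.5459355711936951, -0.14381474256515503), (0.11756357550621033, 0.1175432950258255), 9.664551734924316)
jar ((0.49668455123901367, 0.003708275966346264), 0.02272564172744751)
[179 149 105] [152 126  90] [159 110  75]
holder ((0.5574374198913574, 0.191593736410141), (0.15607035160064697, 0.1753716915845871), 0.6822521090507507)
cap px (133, 157, 29, 27)
cap ((0.5655987858772278, 0.18961098790168762), 0.02798713557422161) ((0.5656252503395081, 0.19068913161754608), (0.05354457348585129, 0.04681636765599251), 34.29944610595703)
cap side px (219, 133, 20, 18) [0.57068324 0.19844331 0.119     ]
```

View pics/z.png

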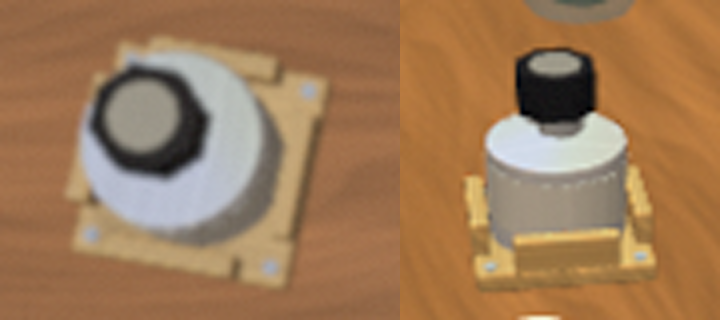

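The zoom shows the octagonal cap with a grey disc on top at crop px (142,117). The holder screws at (308,90), (270,267) and (90,233) put the holder at a yaw of about -12° (mod 90).

Request:
drive_tool(series=[[[0, 0, 4], 0], [[3.55, -4.25, 0], 1.3], [[3.55, -4.25, 0], 1.3], [[3.55, -4.25, 0], 1.3], [[3.55, -4.25, 0], 1.3], [[3.55, -4.25, 0], 1.3], [[3.55, -4.25, 0], 1.3], [[3.55, -4.25, 0], 1.3], [[3.55, -4.25, 0], 1.3], [[3.55, -4.25, 0], 1]], hand=0)

```text
time: 1.35
ee_pos: [0.5676, 0.19, 0.2703]
eef_rot: [0.103, 0.995, -0.0, -0.0]
ft_force: [0.4, 1.5, -0.4]
width: 0.0871
grip_force: 0.0
```

```bash
cat >> h.py <<'E'
from scipy.spatial.transform import Rotation as Ro
def wrist():
    s=r.read_state(); c=vision.camera("wrist"); M=c["mount"]
    Rt=Ro.from_quat(s["eef_rot"]).as_matrix(); Rc=Rt@M[:3,:3]; o=Rt@M[:3,3]+s["ee_pos"]
    c["R"]=Rc.T; c["t"]=-Rc.T@o; return s,c
def yaw(s): y=Ro.from_quat(s["eef_rot"]).as_matrix()[:,1]; return np.degrees(np.arctan2(y[1],y[0]))
E
python3 - <<'E'
from h import *
s,c=wrist(); save("w1.png",c["color"]); print(s["time"],s["ee_pos"],yaw(s),s["joint_positions"],s["ft_force"])
np.savez("w1.npz",**{k:c[k] for k in("color","intrinsics","R","t")})
print(np.round(c["mount"],3).tolist(), proj(c,[.566,.192,.134]))
E
```

```text
1.35 [0.56755791 0.19002758 0.27034585] 78.14327908837892 [-0.59327677  0.25387252  0.23741278  1.48717371 -0.06003064  1.40797495
  1.0104144 ] [ 0.36863724  1.45440404 -0.44753739]
[[-0.001, -0.969, -0.246, 0.068], [1.0, -0.001, -0.0, -0.001], [0.0, -0.246, 0.969, -0.154], [0.0, 0.0, 0.0, 1.0]] [257.17200664 186.97375484]
```

View pics/w1.png

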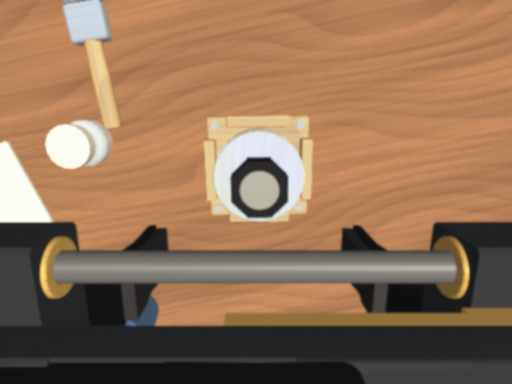

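The wrist view shows the whole cap, with its octagon centred at about px (259,188) and its edges nearly in line with the image, so the yaw is about right. I'll measure it precisely.

```bash
python3 - <<'E'
from h import *
z=np.load("w1.npz");c={k:z[k] for k in z};im=c["color"].astype(int)
def cont(m,b):
    mm=np.zeros(m.shape,np.uint8);mm[b[1]:b[3],b[0]:b[2]]=m[b[1]:b[3],b[0]:b[2]]*255
    return max(cv2.findContours(mm,cv2.RETR_EXTERNAL,cv2.CHAIN_APPROX_NONE)[0],key=cv2.contourArea)
k=cont(im.max(2)<90,(215,140,305,222))
w=np.array([onz(c,p[0],.134)[:2] for p in k]);ce=(w.max(0)+w.min(0))/2
print("cap",ce,np.ptp(w,axis=0),cv2.minEnclosingCircle(w.astype(np.float32)))
d=w-ce
a=np.radians(np.arange(0,45,.5)); W=[sum(np.ptp(w@[np.cos(t+q*np.pi/4),np.sin(t+q*np.pi/4)]) for q in range(4)) for t in a]
i=int(np.argmin(W));print("flat normal deg mod45",np.degrees(a[i]),W[i]/4, "widths",[round(np.ptp(w@[np.cos(a[i]+q*np.pi/4),np.sin(a[i]+q*np.pi/4)]),4) for q in range(4)])
g=(im.min(2)>120)&(np.ptp(im,axis=2)<50)
k=cont(g,(238,168,282,212));(cx,cy),rr=cv2.minEnclosingCircle(k);print("disc",cx,cy,rr,onz(c,(cx,cy),.134))
# holder screws
sc=[(215,125),(301,124),(216,208),(301,207)]
p=np.array([onz(c,q,.02)[:2] for q in sc]);print("screws",p.round(4).tolist(),p.mean(0))
for i,j in((0,1),(2,3),(0,2),(1,3)): v=p[j]-p[i];print(np.degrees(np.arctan2(v[1],v[0]))%90)
k=cont(im.min(2)>170,(205,125,312,222));w=np.array([onz(c,p[0],.08)[:2] for p in k],np.float32);print("tin",cv2.minEnclosingCircle(w))
E
```

```text
cap [0.56683197 0.19303859] [0.05397571 0.05013848] ((0.5668319463729858, 0.19319358468055725), 0.027332941070199013)
flat normal deg mod45 33.5 0.04966429705693115 widths [np.float64(0.0503), np.float64(0.0475), np.float64(0.0495), np.float64(0.0514)]
disc 259.118408203125 190.0 19.532495498657227 [0.56897257 0.19309824 0.134     ]
screws [[0.5099, 0.1552], [0.5292, 0.2521], [0.6068, 0.1331], [0.6269, 0.2348]] [0.56821947 0.19380954]
78.72868313914843
78.779427926096
77.17903331115866
79.99234473394282
tin ((0.5703439712524414, 0.19766148924827576), 0.0515558198094368)
```

Request:
drive_tool(series=[[[0.1, 0.3, -2], 0.5], [[0, 0, -2], 0], [[0, 0, -2], 0], [[0, 0, -2], 0], [[0, 0, -2], 0], [[0, 0, -1], 0], [[0, 0, 0], 0], [[0, 0, 0], 0], [[0, 0, 0], 0], [[0, 0, 0], 0]])

```text
time: 2.65
ee_pos: [0.568, 0.1946, 0.161]
eef_rot: [0.099, 0.995, 0.0, 0.0]
ft_force: [-0.1, 0.3, 0.7]
width: 0.087
grip_force: 0.0
```

```bash
python3 - <<'E'
from h import *
s,c=wrist(); save("w2.png",c["color"]); print(s["time"],s["ee_pos"],yaw(s),s["ft_force"])
im=c["color"].astype(int)
g=((im.min(2)>110)&(np.ptp(im,axis=2)<50)).astype(np.uint8)
p=proj(c,[.5688,.1932,.134]);print(p)
n,l,st,ce=cv2.connectedComponentsWithStats(g)
for i in range(1,n):
    if st[i,4]>300: print(st[i],ce[i],onz(c,ce[i],.134))
E
```

```text
2.65 [0.56799559 0.1946163  0.1610466 ] 78.59489084896775 [-0.09286949  0.27881861  0.68206518]
[253.68587149 235.41133858]
[  0   0  55  16 658] [24.30395137  5.79787234] [0.43368141 0.10962247 0.134     ]
[   0  123   59   66 3178] [ 25.57551919 153.92290749] [0.50042958 0.08494225 0.134     ]
[ 189  135  131  116 7203] [253.97056782 182.36693045] [0.53922479 0.19936796 0.134     ]
[ 223  207   62   44 2278] [253.57594381 230.67427568] [0.56604704 0.19369733 0.134     ]
[  53  260  403   19 7222] [253.9951537  269.49030739] [0.58915137 0.18924346 0.134     ]
```

View pics/w2.png

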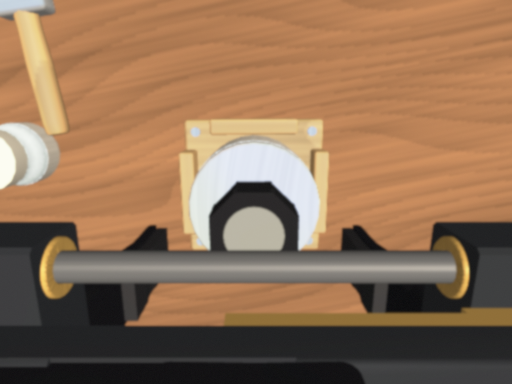

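The disc is at about px (254,237), which agrees with the prediction to within 1 mm. I'll descend around the cap.

Request:
drive_tool(series=[[[0.1, -0.15, -1], 0], [[0, 0, -1], 0], [[0, 0, -1], 0], [[0, 0, -1], 0], [[0, 0, -0.9], 0], [[0, 0, 0], 0], [[0, 0, 0], 0], [[0, 0, 0], 0], [[0, 0, 0], 0], [[0, 0, 0], 0]])

```text
time: 3.95
ee_pos: [0.5688, 0.193, 0.1117]
eef_rot: [0.099, 0.995, 0.0, 0.0]
ft_force: [0.7, -0.1, -0.3]
width: 0.0872
grip_force: 0.0
```

Request:
drive_tool(series=[[[0, 0, 0], 0], [[0, 0, 0], 0], [[0, 0, 0], 0], [[0, 0, 0], 0], [[0, 0, 0], 0], [[0, 0, 0], 0], [[0, 0, 0], 0], [[0, 0, 0], 0], [[0, 0, 0], 0], [[0, 0, 0], 0]], hand=1, newtons=15)

```text
time: 5.2
ee_pos: [0.5689, 0.1937, 0.1116]
eef_rot: [0.099, 0.995, 0.0, 0.0]
ft_force: [1.9, 3.9, -3.0]
width: 0.0497
grip_force: 15.0
```

Request:
drive_tool(series=[[[0.02, 0.1, 0], 0], [[0, 0, 0], 0], [[0, 0, 0], 0], [[0, 0, 0], 0], [[0, 0, 0], 0], [[0, 0, 0], 0], [[0, 0, 0], 0], [[0, 0, 0], 0], [[0, 0, 0], 0], [[0, 0, 0], 0]], hand=1, newtons=55)

```text
time: 6.45
ee_pos: [0.569, 0.1937, 0.1116]
eef_rot: [0.099, 0.995, -0.0, -0.0]
ft_force: [-1.5, -2.0, 3.9]
width: 0.0497
grip_force: 55.0
```

Request:
drive_tool(series=[[[0, -0.03, -0.1], 0], [[0, 0, 0], 0], [[0, 0, -0.1], 0], [[0, 0, 0], 0], [[0, 0, -0.1], 0], [[0, 0, 0], 0], [[0, 0, 0], 0], [[0, 0, 0], 0], [[0, 0, 0], 0], [[0, 0, 0], 0]])

```text
time: 7.7
ee_pos: [0.5693, 0.1939, 0.1096]
eef_rot: [0.099, 0.995, 0.0, 0.0]
ft_force: [-5.2, -2.1, 11.3]
width: 0.0494
grip_force: 55.0
```

Request:
drive_tool(series=[[[-0.04, 0, -0.1], 0], [[0, 0, 0], 0], [[0, 0, -0.1], 0], [[0, 0, 0], 0], [[0, 0, -0.1], 0], [[0, 0, 0], 0], [[0, 0, -0.1], 0], [[0, 0, 0], 0], [[0, 0, 0], 0], [[0, 0, 0], 0]])

```text
time: 8.95
ee_pos: [0.5693, 0.1939, 0.1062]
eef_rot: [0.099, 0.995, 0.001, 0.001]
ft_force: [-5.0, -2.6, 15.1]
width: 0.0495
grip_force: 55.0
```

Request:
drive_tool(series=[[[-0.05, 0, -0.1], 0], [[0, 0, 0], 0], [[0, 0, -0.1], 0], [[0, 0, 0], 0], [[0, 0, -0.1], 0], [[0, 0, 0], 0], [[0, 0, 0], 0], [[0, 0, 0], 0], [[0, 0, 0], 0], [[0, 0, 0], 0]])

```text
time: 10.2
ee_pos: [0.5693, 0.1939, 0.1037]
eef_rot: [0.1, 0.995, 0.001, 0.001]
ft_force: [-5.1, -3.2, 17.8]
width: 0.0495
grip_force: 55.0
```

Request:
drive_tool(series=[[[0, 0, -0.1], 0], [[0, 0, 0], 0], [[0, 0, -0.1], 0], [[0, 0, 0], 0], [[0, 0, -0.1], 0], [[0, 0, 0], 0], [[0, 0, 0], 0], [[0, 0, 0], 0], [[0, 0, 0], 0], [[0, 0, 0], 0]])

```text
time: 11.45
ee_pos: [0.5693, 0.1939, 0.1017]
eef_rot: [0.1, 0.995, 0.001, 0.001]
ft_force: [-8.5, -4.3, 26.2]
width: 0.0495
grip_force: 55.0
```

Request:
drive_tool(series=[[[-0.04, -0.03, 0.06], 0], [[0, 0, 0], 0], [[0, 0, 0], 1.5], [[0, 0, 0], 1.5], [[0, 0, 0], 1.5], [[0, 0, 0], 1.5], [[0, 0, 0], 1.5], [[0, 0, 0], 1.5], [[0, 0, 0], 0], [[0, 0, 0], 0]])

```text
time: 12.7
ee_pos: [0.57, 0.1944, 0.1022]
eef_rot: [0.021, 1.0, 0.001, 0.003]
ft_force: [-1.0, -0.3, 18.2]
width: 0.0496
grip_force: 55.0
```

```bash
python3 -c "
from h import *
s=r.read_state();print(yaw(s),s['torque'],s['ft_force'],s['joint_positions'])"
```

```text
87.59223675793731 [-0.18332079  0.27121285 -0.02260938] [-1.02503902 -0.26914509 18.2358827 ] [-0.55837781  0.37892862  0.18953009  1.68925858 -0.07990918  1.07473711
  1.18442392]
```

Request:
drive_tool(series=[[[0, 0, 0], 2.5], [[0, 0, 0], 2.5], [[0, 0, 0], 2.5], [[0, 0, 0], 2.5], [[0, 0, 0], 2.5], [[0, 0, 0], 2.5], [[0, 0, 0], 2.5], [[0, 0, 0], 0], [[0, 0, 0], 0], [[0, 0, 0], 0]])

```text
time: 13.95
ee_pos: [0.5702, 0.1947, 0.1023]
eef_rot: [-0.131, 0.991, 0.001, 0.003]
ft_force: [-0.9, -0.4, 18.6]
width: 0.0495
grip_force: 55.0
```

```bash
python3 -c "
from h import *
s=r.read_state();print(yaw(s),s['torque'],s['ft_force'],s['joint_positions'])"
```

```text
105.09626820511595 [-0.04652338  0.13728245 -0.02361506] [-0.85212716 -0.38719432 18.62142205] [-0.51734891  0.37740437  0.13871469  1.68654593 -0.05857702  1.07480083
  1.47353774]
```

Request:
drive_tool(series=[[[0, 0, 0], 4], [[0, 0, 0], 4], [[0, 0, 0], 4], [[0, 0, 0], 4], [[0, 0, 0], 4], [[0, 0, 0], 4], [[0, 0, 0], 4], [[0, 0, 0], 4], [[0, 0, 0], 1.5], [[0, 0, 0], 0]])

```text
time: 15.2
ee_pos: [0.5702, 0.1948, 0.1024]
eef_rot: [-0.412, 0.911, 0.0, 0.003]
ft_force: [-0.7, -1.0, 18.4]
width: 0.0498
grip_force: 55.0
```

```bash
python3 -c "
from h import *
s=r.read_state();print(yaw(s),s['torque'],s['ft_force'],s['joint_positions'])"
```

```text
138.61895504141054 [ 0.07404986  0.18476026 -0.01211081] [-0.71179528 -0.96336938 18.35210156] [-0.4395299   0.37670829  0.04279028  1.68185134 -0.01840241  1.07649077
  2.02824939]
```

Now at 60°. I'll lift slowly and watch the force.

Request:
drive_tool(series=[[[0, 0, 0.2], 0], [[0, 0, 0.2], 0], [[0, 0, 0.2], 0], [[0, 0, 0.2], 0], [[0, 0, 0.2], 0], [[0, 0, 0.2], 0], [[0, 0, 0], 0], [[0, 0, 0], 0], [[0, 0, 0], 0], [[0, 0, 0], 0]])

```text
time: 16.45
ee_pos: [0.5698, 0.1946, 0.113]
eef_rot: [-0.412, 0.911, 0.0, 0.003]
ft_force: [3.9, 0.9, 7.9]
width: 0.0498
grip_force: 55.0
```

Request:
drive_tool(series=[[[0, 0, 0.2], 0], [[0, 0, 0.2], 0], [[0, 0, 0.2], 0], [[0, 0, 0.2], 0], [[0, 0, 0.2], 0], [[0, 0, 0], 0], [[0, 0, 0], 0], [[0, 0, 0], 0], [[0, 0, 0], 0], [[0, 0, 0], 0]])

```text
time: 17.7
ee_pos: [0.5677, 0.1934, 0.1212]
eef_rot: [-0.411, 0.911, 0.0, -0.0]
ft_force: [-0.7, 0.3, 0.2]
width: 0.0495
grip_force: 55.0
```

The cap is free: force is zero and it's 1 cm up. I'll lift it, carry it above the tile and unwind the wrist.

Request:
drive_tool(series=[[[0, 0, 0.5], 0], [[0, 0, 1], 0], [[0, 0, 1], 0], [[0, 0, 1], 0], [[0, 0, 1], 0], [[0, 0, 1.5], 0], [[0, 0, 1.5], 0], [[0, -1, 1], -4], [[0, -1, 0], -4], [[0, -2, 0], -4]])

```text
time: 18.95
ee_pos: [0.5677, 0.1535, 0.2068]
eef_rot: [-0.313, 0.95, 0.0, 0.0]
ft_force: [-0.7, 0.1, -1.0]
width: 0.0495
grip_force: 55.0
```

Request:
drive_tool(series=[[[-0.3, -3, 0], -6], [[-0.3, -3, 0], -6], [[-0.3, -3, 0], -6], [[-0.3, -3, 0], -6], [[-0.3, -3, 0], -6], [[-0.3, -3, 0], -6], [[-0.3, -3, 0], -6], [[-0.2, -3, 0], -6], [[0, -3, 0], 0], [[0, -2.8, 0], 0]])

```text
time: 20.2
ee_pos: [0.5441, -0.1465, 0.2065]
eef_rot: [0.1, 0.995, 0.0, 0.0]
ft_force: [0.0, 0.1, -0.8]
width: 0.0497
grip_force: 55.0
```

```bash
python3 - <<'E'
from h import *
s,c=wrist(); save("w3.png",c["color"]); print(s["time"],s["ee_pos"],yaw(s),s["ft_force"],s["width"])
a=vision.camera("side"); save("s3.png",np.hstack([cv2.resize(c["color"],(400,300)),cv2.resize(a["color"],(400,300))]))
np.savez("w3.npz",**{k:c[k] for k in("color","intrinsics","R","t")})
print(proj(c,[.545,-.1445,.008]))
E
```

```text
20.2 [ 0.54411629 -0.14653673  0.20652174] 78.4780816368494 [ 0.01629608  0.09037444 -0.78921245] 0.04968744951879391
[257.17594857 175.95134272]
```

View pics/s3.png

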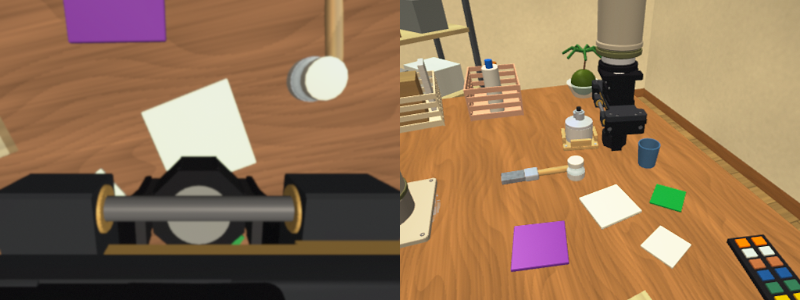

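The cap is held level above the large white tile, whose edges at px (142..255, 80..170) in the left panel match the measured position. Lowering now.

Request:
drive_tool(series=[[[0.1, 0.2, -2.5], 0], [[0, 0, -3], 0], [[0, 0, -3], 0], [[0, 0, -3], 0], [[0, 0, -3], 0], [[0, 0, -2], 0], [[0, 0, -1], 0], [[0, 0, -0.7], 0], [[0, 0, -0.2], 0], [[0, 0, 0], 0]])

```text
time: 21.55
ee_pos: [0.546, -0.1426, 0.0227]
eef_rot: [0.099, 0.995, 0.0, 0.0]
ft_force: [-0.3, 0.7, 0.7]
width: 0.0497
grip_force: 55.0
```

Request:
drive_tool(series=[[[0, 0, -0.1], 0], [[0, 0, 0], 0], [[0, 0, -0.1], 0], [[0, 0, 0], 0], [[0, 0, -0.1], 0], [[0, 0, 0], 0], [[0, 0, -0.1], 0], [[0, 0, 0], 0], [[0, 0, 0], 0], [[0, 0, 0], 0]])

```text
time: 22.8
ee_pos: [0.5457, -0.1426, 0.0182]
eef_rot: [0.099, 0.995, 0.0, 0.0]
ft_force: [-0.1, 0.5, -0.9]
width: 0.0497
grip_force: 55.0
```

Request:
drive_tool(series=[[[-0.05, -0.15, 0], 0], [[0, 0, 0], 0], [[0, 0, -0.05], 0], [[0, 0, 0], 0], [[0, 0, -0.05], 0], [[0, 0, 0], 0], [[0, 0, -0.05], 0], [[0, 0, 0], 0], [[0, 0, 0], 0], [[0, 0, 0], 0]])

```text
time: 24.05
ee_pos: [0.5452, -0.1441, 0.0167]
eef_rot: [0.099, 0.995, 0.0, -0.0]
ft_force: [-0.1, 0.0, 0.4]
width: 0.0496
grip_force: 55.0
```

Request:
drive_tool(series=[[[0, 0, -0.03], 0], [[0, 0, 0], 0], [[0, 0, -0.03], 0], [[0, 0, 0], 0], [[0, 0, 0], 0], [[0, 0, 0], 0], [[0, 0, 0], 0], [[0, 0, 0], 0], [[0, 0, 0], 0], [[0, 0, 0], 0]])

```text
time: 25.3
ee_pos: [0.5453, -0.1441, 0.0165]
eef_rot: [0.099, 0.995, 0.0, 0.0]
ft_force: [-2.1, 1.1, 6.7]
width: 0.0495
grip_force: 58.5
```

Contact at 6.7 N. I'll ease off slightly, then open.

Request:
drive_tool(series=[[[0, 0, 0.04], 0], [[0, 0, 0], 0], [[0, 0, 0], 0], [[0, 0, 0], 0], [[0, 0, 0], 0], [[0, 0, 0], 0], [[0, 0, 0], 0], [[0, 0, 0], 0], [[0, 0, 0], 0], [[0, 0, 0], 0]], newtons=10)

```text
time: 26.55
ee_pos: [0.5452, -0.144, 0.0165]
eef_rot: [0.099, 0.995, 0.0, 0.0]
ft_force: [-0.6, 0.8, 4.2]
width: 0.05
grip_force: 12.1
```

Request:
drive_tool(series=[[[0, 0, 0], 0], [[0, 0, 0], 0], [[0, 0, 0], 0], [[0, 0, 0], 0], [[0, 0, 0], 0], [[0, 0, 0], 0], [[0, 0, 0], 0], [[0, 0, 0], 0], [[0, 0, 0], 0], [[0, 0, 0], 0]], hand=0)

```text
time: 27.8
ee_pos: [0.5452, -0.1443, 0.0165]
eef_rot: [0.099, 0.995, -0.0, 0.0]
ft_force: [-0.6, -0.3, 3.1]
width: 0.0869
grip_force: 2.1
```

Request:
drive_tool(series=[[[0, 0, 0.3], 0], [[0, 0, 0.7], 0], [[0, 0, 1], 0], [[0, 0, 2], 0], [[0, 0, 2], 0], [[0, 0, 3], 0], [[0, 0, 3], 0], [[0, 0, 3], 0], [[0, 0, 3], 0], [[0, 0, 0], 0]])

```text
time: 29.05
ee_pos: [0.5463, -0.1445, 0.1995]
eef_rot: [0.1, 0.995, 0.0, 0.002]
ft_force: [-0.4, 0.1, -0.4]
width: 0.0869
grip_force: 0.0
```

```bash
python3 - <<'E'
from h import *
s,c=wrist(); a=vision.camera("side")
print(s["time"],s["ee_pos"])
save("s4.png",np.hstack([cv2.resize(c["color"],(400,300)),cv2.resize(a["color"],(400,300))]))
im=c["color"].astype(int)
g=((im.min(2)>110)&(np.ptp(im,axis=2)<50)).astype(np.uint8)
n,l,st,ce=cv2.connectedComponentsWithStats(g)
for i in range(1,n):
    if st[i,4]>300: print(st[i],ce[i],onz(c,ce[i],.038))
m=(im.min(2)>190).astype(np.uint8)
k=max(cv2.findContours(m,cv2.RETR_EXTERNAL,cv2.CHAIN_APPROX_NONE)[0],key=cv2.contourArea)
print("tile",cv2.minAreaRect(np.array([onz(c,p[0],.008)[:2] for p in k],np.float32)))
E
```

```text
29.05 [ 0.5463302  -0.14449493  0.19947504]
[ 372   67   76   62 3553] [410.15085843  96.97326203] [0.49840917 0.00421163 0.038     ]
[  177    98   150   148 11241] [252.70589805 170.38306201] [ 0.53488655 -0.14443994  0.038     ]
[237 164  35  35 968] [254.22417355 181.00516529] [ 0.54501279 -0.14506271  0.038     ]
[  81  215   60   36 1161] [114.99138674 236.4203273 ] [ 0.57199228 -0.28881846  0.038     ]
[  55  264  401    8 2466] [273.63422547 267.85482563] [ 0.63561646 -0.14370865  0.038     ]
tile ((0.5451210141181946, -0.1461215615272522), (0.11727278679609299, 0.11736297607421875), 9.625234603881836)
```

View pics/s4.png

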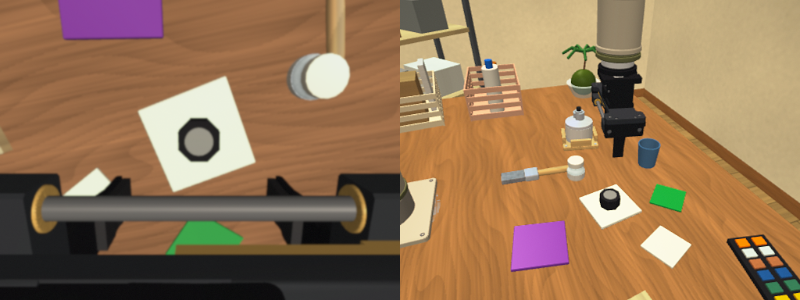

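The cap stands upright at (0.545,-0.145), within about 1 mm of the tile's centre at (0.545,-0.146). The tile hasn't moved and the gripper is clear.

```bash
python3 -c "
from h import *
print(r.close_job())"
```

```text
the job is handed in; nothing more can be done
None
```

The tin is open: its cap stands open side down about 1 mm from the middle of the large white tile, the arm is clear, and the job was handed in at about 29 s; no verdict came back.

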